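# Push the paint tub up the ramp and lock it on its stand

### The arm

A 6-joint arm with a two-finger parallel gripper is mounted at the origin on the work surface. World frame = base frame: x ahead of the robot, y to its left, z up, the work surface at z = 0. Lengths are in m, angles in rad, forces in N, time in s.
With the tool pointing down it reaches from about 0.25 to 0.725 m from the base axis. Payload 4 kg.
Tool frame: the origin (TCP) lies midway between the tips of the shut fingers; the grasp point (between the pads) lies 19 mm behind it; y points along the fingers, x is the direction in which the jaws open and shut, and the axes are right-handed (so a half turn about y gives the same grasp; the last joint's range is limited). The gripper opens to 85 mm and grips with 20 to 120 N. Pads are 22 mm wide; open, the fingers measure 114 mm over their backs; the gripper's body (76 mm by 85 mm) begins 54 mm behind the grasp point. The pads swing forward as they close: fully open they stand 13 mm farther back than shut.
Start: joints at [-1.332, 0.241, 0.005, 1.335, 0, 1.571], TCP at [0.118, -0.486, 0.231] pointing down, gripper open.
Joint ranges: [-2.72, 2.72], [-1.05, 1.87], [-1.09, 1.28], [-1.99, 2.15], [-1.42, 1.44], [-3.14, 3.14]. Speed limits (rad/s): [2.79, 2.79, 3.14, 3.14, 3.14, 3.14].

### API

Orientations are given as a unit quaternion [x, y, z, w].
In Python, from workcell import bot gives the robot as it stands. The module is installed in compiled form; this text tells all that it offers.
- The arm moves only by the shell command python3 -m inch 'ROWS'. ROWS is text: rows parted by semicolons, each of 7 numbers parted by spaces: the turn, a rotation vector about the tool's x, y, z in degrees, then the shift along the tool's x, y, z in mm, then the closure, from 0 (fully open) to 1 (shut). In form: ax ay az dx dy dz fingers; .... A call has 1 to 12 rows; each row shifts and turns the commanded pose from where the row before left it, along the tool's axes as they then stand; what a row does not reach is not made up. A row lasts 1/8 s, in which the tool goes at most 62.5 mm and 10.7 degrees, less where a joint would pass 70% of its speed; a pose out of reach is approached as far as the arm can. A call with a gripper value outside its range is refused whole. The fingers move at their own pace and stop on an object; the grip force is fixed at half the most. Time passes only in rows, so rows that do not move let the fingers close. It gives the time, the measured TCP pose, the force and the opening at its end, in the units of the state.
- bot.get_obs(): the state, without advancing time (a new reading comes with each control period).
- bot.camera(name): name is "scene" or "top" or "wrist"; returns a dict with "color" (384x512x3 uint8, blue, green, red), "fx", "fy", "cx", "cy" (pixels), "extrinsics" (4x4, takes a point from world to camera coordinates). Camera axes: x right, y up, looking along -z (the intrinsics and any distortion apply to the point x, -y, -z); pixel columns grow to the right and rows downward; lengths in m; the calibration is good to about 2 mm. A picture is of the moment at which its call begins. There is no depth.
- bot.job_done(): hands the job in, once; it reports no verdict.
Trained networks look in the newest picture that a camera, given by its name, has taken for a name from the list of things; names that differ only in an ending like _2 or _b are one class to them, and where a whole thing is asked for, a point or a joint stands for the part that bears it (a point fixed in the world has none). Each returns a list of dicts, best first, with "conf" (0 to 1); they miss things now and then, are a little off and sometimes report something else, mostly with a low value. They report only what shows in the picture. A call takes as long as a camera call.
- bot.look_for(name, camera): "extent" ([left, top, right, bottom] in pixels, round what is visible of it).
- bot.cut_out(name, camera): "region" (384x512 bool, what is visible of it) and "extent" ([left, top, right, bottom] in pixels, round what is visible of it).
- bot.spot_point(name, camera): "point" ([column, row] in pixels: a listed point, or the origin of a listed thing).
The state is a dict: "clock": time; "joint_pos": joint angles; "joint_vel": joint speeds; "tau": joint torques, N m; "eef_pos": TCP position; "tool_rot": TCP orientation; "ft_force": force on the tool from outside, world axes, zero at the start; "ft_torque": the same for the moment, N m; "grip_width": finger opening in m.
Only numpy, scipy, OpenCV 4.12 (cv2) and the standard library are available. Lean on these libraries where they do the work, as an engineer would, in place of code of your own. Each camera call takes 0.05 s, during which the arm holds its last target.

### The job

Push the full paint tub, without lifting or tipping it, up the ramp onto the deck of the wooden stand, centred between the yellow lines, and on against the orange sliding pad until the pad is fully home and you feel it bottom; bed it there for a moment with a steady push of about 15 N, never letting the tub load the pad with more than 20 N. Then back off and swing the green keeper arm squarely across the deck behind the tub, and let go. Leave the two jars and the brush where they are.

Things in the scene. Friction and masses are not known exactly. Their poses are not given: they have to be found in the camera images.
- tub: Closed round paint tub, white with green band and blue lid, 100 mm in diameter, 80 mm high, 0.6 to 0.9 kg, too wide to grasp. Sliding it on the flat takes about 2 to 5 N. Origin: centre of its underside, z up. It starts on the table below the ramp foot. Two half-open fingers (about 60 mm) set low behind it cradle and steer it.
- stand: Fixed wooden stand. Origin: on the table under the ramp crest, mid width; x points uphill, y to its left, z up. Ramp 160 mm wide, straight from the table at x = -130 mm to 22 mm height at x = 0. Flat deck, top at z = 22 mm, x = 0 to 260 mm, y = -125 to 125 mm, yellow lines at y = -60 and 60 mm.
- ramp_foot (a point): Middle of the ramp's lower edge, at table height (x = -130 mm in the stand's frame).
- stop (a joint): Travel (m) along the stand's x of the orange pad, 90 mm wide, 10 to 60 mm above the deck: 0 = out, 0.012 = home on its end stop. Starts up to 0.003 in; stays where left. Takes 4 N plus the tub's friction; at the end stop load rises 10 N per mm or more. Its steel bracket on the deck is clamped elsewhere each time, unmeasured: home, the tub's centre lies at x = 108 to 140 mm in the stand's frame, to be felt.
- keeper (a joint): Angle of the green keeper arm about its upright hinge, rad: 0 = pointing down-ramp (along the stand's -x) beside the ramp, growing clockwise seen from above, 1.57 = square across the deck behind the tub (along the stand's +y), end of travel 1.62; negative = splayed outwards. Starts between -0.35 and 0. Stiff: about 1 N at the peg, stays where left.
- keeper_hinge (a point): Point on the keeper's upright hinge axis, at the top of its arm, 56 mm above the table; at x = 20 mm, y = -105 mm in the stand's frame.
- keeper_peg (a point): Point on the black upright peg of the keeper, 110 mm from the hinge axis, 82 mm above the table. The peg is 16 mm in diameter and rises from the arm's top (56 mm above the table) to 101 mm. The arm is 14 mm wide and 10 mm thick. Pinch the peg or push it sideways.
- red_jar: White jar with a red cap, 64 mm in diameter, 110 mm high; bystander. Origin: centre of its underside.
- small_jar: Clear jar with a yellow cap, 52 mm in diameter, 80 mm high; bystander. Origin: centre of its underside.
- brush: Flat brush about 200 mm long, wooden handle, lying on the table beyond the stand; bystander. Origin: its underside, near mid length.

How it is judged:
On the way, in this order (a step that is already met when the one before it is completed fails the run):
1. the tub has been pushed up the ramp: its centre is past the crest, over the deck (x of tub in the frame of stand above 0.03 m and y of tub in the frame of stand between -0.06 and 0.06 m and z of tub in the frame of stand above 0.018 m), for 0.1 s.
2. the pad is home and the tub is pressed against it with more than 6 N (value of joint stop above 0.01 m and contact force between tub and stop above 6 N and value of joint keeper below 1.2 rad), for 0.2 s.
At the end, for the whole second after the job is handed in: The tub stands still and upright on the deck (centre more than 95 mm past the crest, within 25 mm of the middle line), the pad is within 2 mm of fully home, the keeper arm is across behind the tub (angle over 1.40 rad), and everything is released (x of tub in the frame of stand above 0.095 m and y of tub in the frame of stand between -0.025 and 0.025 m and z of tub in the frame of stand between 0.018 and 0.027 m and angle between tub's own z axis and vertical below 0.05 rad and linear speed of tub below 0.01 m/s and value of joint stop above 0.01 m and value of joint keeper above 1.4 rad); the robot touches nothing.
It fails at once if the tub loads the pad with more than 20 N (contact force between tub and stop above 20 N).
It fails at once if the tub is lifted more than 20 mm above deck height (z of tub in the frame of stand above 0.042 m).
It fails at once if the tub is tipped by more than 0.35 rad (angle between tub's own z axis and vertical above 0.35 rad).
It fails at once if a jar or the brush is moved more than 20 mm (distance of any of red_jar, small_jar, brush from where it was at the start of the episode above 0.02 m).
It also fails if it takes over 72 s, if anything falls off the work surface, if the arm or the gripper's body presses on something with over 40 N, if the wrist force passes 120 N, or if a joint passes its speed limit or range.

## Working session

There is one attempt and no reset: what is moved stays moved. The work goes in short steps, Python scripts to look and compute and a shell command to move; the robot and the scene stay as the last step left them, time stands still between calls to the robot, and variables do not carry over. Pictures are saved under pics/ and viewed, and the job is handed in when it is done.

```bash
mkdir -p pics; ls
python3 - <<'E'
from workcell import bot
import cv2
o=bot.get_obs()
for k,v in o.items(): print(k,v)
for c in ["scene","top","wrist"]:
    d=bot.camera(c); cv2.imwrite(f"pics/{c}0.png",d["color"]); print(c,d["fx"],d["cx"],d["cy"],d["extrinsics"].round(3).tolist(), [k for k in d])
    for n in ["tub","stand","ramp_foot","keeper_hinge","keeper_peg","stop","red_jar","small_jar","brush"]:
        try:
            p=bot.spot_point(n,c) 
        except Exception as e: p=str(e)[:60]
        try: l=bot.look_for(n,c)
        except Exception as e: l=str(e)[:60]
        print(n,p[:2],l[:1])
print(bot.get_obs()["clock"])
E
```

```text
pics
clock 0.0
joint_pos [-1.33198998e+00  2.41430493e-01  3.72216786e-03  1.33522448e+00
  2.05151803e-05  1.57081830e+00]
joint_vel [ 1.26638881e-03  1.19635163e-03 -6.22689157e-05 -4.59974105e-04
  1.80547877e-04  1.04145242e-03]
tau [ 1.58131195e-03 -3.72318721e+01  2.52406973e+01  1.68462790e-02
 -5.52055656e-05 -8.70965891e-06]
eef_pos [ 0.11812533 -0.48518375  0.23040345]
tool_rot [-0.55552227  0.43747546 -0.43629653  0.55646705]
ft_force [-0.15726961 -0.56679797  0.48701016]
ft_torque [-0.02554522  0.03455743  0.04591333]
grip_width 0.08547558348055183
scene 495.2366553350698 249.3160427428282 196.05358826215357 [[0.392, 0.92, 0.002, -0.271], [-0.787, 0.334, 0.518, 0.4], [0.476, -0.205, 0.855, -1.448], [0.0, 0.0, 0.0, 1.0]] ['color', 'fx', 'fy', 'cx', 'cy', 'extrinsics']
tub [{'point': [126.3, 245.1], 'conf': 0.61}, {'point': [206.7, 242.8], 'conf': 0.47}] [{'extent': [93.8, 209.5, 150.1, 263.9], 'conf': 0.73}]
stand [{'point': [223.2, 202.9], 'conf': 0.76}, {'point': [317.8, 283.1], 'conf': 0.54}] [{'extent': [162.8, 124.6, 341.0, 259.4], 'conf': 0.87}]
ramp_foot [{'point': 
[... 1451 characters left out ...]
2.2, 240.9], 'conf': 0.67}]
red_jar [{'point': [324.8, 121.3], 'conf': 0.71}] [{'extent': [312.0, 91.8, 344.7, 132.8], 'conf': 0.8}]
small_jar [{'point': [126.3, 276.0], 'conf': 0.55}] [{'extent': [105.1, 267.9, 136.4, 289.7], 'conf': 0.81}]
brush [{'point': [225.5, 107.2], 'conf': 0.71}] [{'extent': [195.7, 72.8, 252.4, 140.3], 'conf': 0.6}]
wrist 339.55659853347964 251.35623908026338 195.65329054405447 [[0.235, -0.972, 0.0, -0.499], [0.922, 0.223, -0.316, 0.041], [0.307, 0.074, 0.949, -0.38], [0.0, 0.0, 0.0, 1.0]] ['color', 'fx', 'fy', 'cx', 'cy', 'extrinsics']
tub [] []
stand [] []
ramp_foot [] []
keeper_hinge [] []
keeper_peg [] []
stop it []
red_jar [] []
small_jar [] []
brush [] []
2.7
```

View pics/scene0.png

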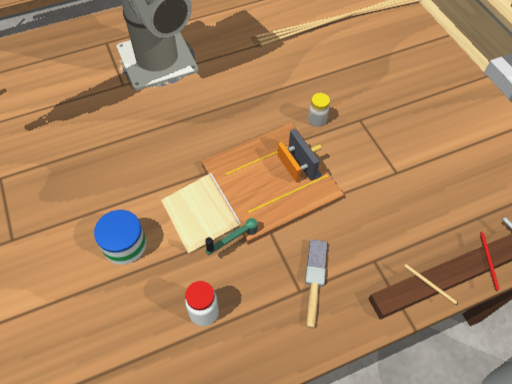

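View pics/top0.png

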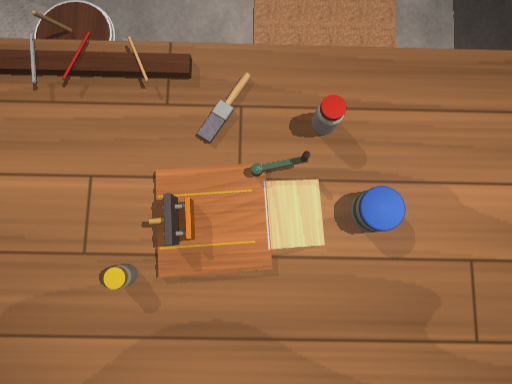

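```bash
cat > h.py <<'E'
import numpy as np
from workcell import bot
def ray(d,p):
    E=np.array(d["extrinsics"]);R=E[:3,:3];t=E[:3,3]
    v=np.array([(p[0]-d["cx"])/d["fx"],-(p[1]-d["cy"])/d["fy"],-1.0])
    return -R.T@t, R.T@v
def onz(d,p,z):
    c,v=ray(d,p); return c+v*(z-c[2])/v[2]
def tri(ds,ps):
    A=np.zeros((3,3));b=np.zeros(3);L=[]
    for d,p in zip(ds,ps):
        c,v=ray(d,p);v=v/np.linalg.norm(v);M=np.eye(3)-np.outer(v,v);A+=M;b+=M@c;L.append((c,M))
    x=np.linalg.solve(A,b);return x,[np.linalg.norm(M@(x-c))*1000 for c,M in L]
def proj(d,X):
    E=np.array(d["extrinsics"]);q=E[:3,:3]@X+E[:3,3];return np.array([d["cx"]+d["fx"]*q[0]/-q[2],d["cy"]-d["fy"]*q[1]/-q[2]])
E
python3 - <<'E'
from h import *
import cv2,pickle
T=bot.camera("top");S=bot.camera("scene")
pickle.dump((T,S),open("ts.pkl","wb"))
q=lambda n:(n,)
P={"tub":((372.3,209.5),(126.3,245.1)),"stand":((266.7,216.1),(223.2,202.9)),"foot":((320.9,208.6),(174.6,224.7)),"peg":((303.3,157.8),(208.8,240.9)),
"red":((324.8,121.3),(203.4,311.9)),"small":((126.3,276),(315.6,118.5)),"brush":((225.5,107.2),(315.3,283))}
for k,(a,b) in P.items():
    x,e=tri([T,S],[a,b]); print(k,x.round(4),np.round(e,1), onz(T,a,0).round(4),onz(S,b,0).round(4))
print("hinge",onz(T,(256,169.6),.056))
c=T["color"][140:290,150:410]; cv2.imwrite("pics/topz.png",cv2.resize(c,None,fx=3,fy=3,interpolation=cv2.INTER_CUBIC))
c=S["color"][110:270,80:350]; cv2.imwrite("pics/scz.png",cv2.resize(c,None,fx=2.9,fy=2.9,interpolation=cv2.INTER_CUBIC))
E
```

```text
tub [ 0.5488 -0.2482  0.0061] [3.5 3.5] [ 0.5481 -0.2536  0.    ] [ 0.5473 -0.2454  0.    ]
stand [ 0.5277  0.0015 -0.0037] [0.2 0.2] [0.5275 0.0018 0.    ] [0.5297 0.0007 0.    ]
foot [ 0.5468 -0.1268  0.0116] [0.2 0.2] [ 0.548  -0.1289  0.    ] [ 0.5404 -0.1264  0.    ]
peg [ 0.6522 -0.0754  0.0837] [1. 1.] [ 0.6729 -0.0865  0.    ] [ 0.6114 -0.0672  0.    ]
red [ 0.7659 -0.1384  0.0065] [1.1 1.1] [ 0.7678 -0.1407  0.    ] [ 0.7641 -0.1371  0.    ]
small [3.818e-01 3.268e-01 1.000e-04] [0.6 0.6] [0.3819 0.3274 0.    ] [0.3817 0.3262 0.    ]
brush [0.7993 0.1105 0.001 ] [1.6 1.6] [0.7991 0.1091 0.    ] [0.7993 0.1124 0.    ]
hinge [0.62933878 0.02996849 0.056     ]
```

View pics/topz.png

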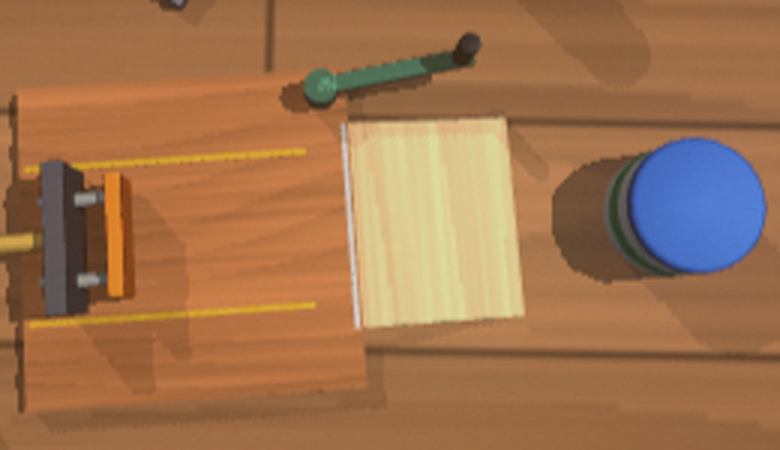

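View pics/scz.png

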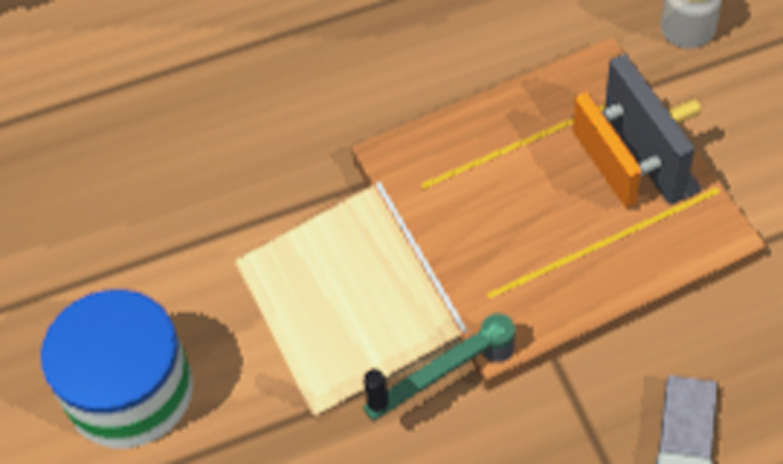

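Run:
```python
from h import *
import pickle
from scipy.optimize import least_squares
T,S=pickle.load(open("ts.pkl","rb"))
tz=lambda u,v:((u+.5)/3-.5+150,(v+.5)/3-.5+140)
sz=lambda u,v:((u+.5)/2.9-.5+80,(v+.5)/2.9-.5+110)
D=[(T,tz(17,95),(.26,-.125,.022)),(T,tz(24,411),(.26,.125,.022)),(T,tz(367,388),(0,.125,.022)),(T,tz(343,122),(0,-.08,.022)),(T,tz(358,328),(0,.08,.022)),(T,tz(506,117),(-.13,-.08,0)),(T,tz(523,316),(-.13,.08,0)),
(S,sz(379,183),(0,.08,.022)),(S,sz(464,331),(0,-.08,.022)),(S,sz(237,262),(-.13,.08,0)),(S,sz(316,414),(-.13,-.08,0)),(S,sz(354,150),(0,.125,.022)),(S,sz(615,40),(.26,.125,.022)),(S,sz(768,243),(.26,-.125,.022)),(S,sz(487,383),(0,-.125,.022)),(T,(256,169.6),(.02,-.105,.056))]
def W(p,X):
    c,s=np.cos(p[2]),np.sin(p[2]);return np.array([p[0]+c*X[0]-s*X[1],p[1]+s*X[0]+c*X[1],X[2]])
f=lambda p:np.concatenate([proj(d,W(p,X))-np.array(q) for d,q,X in D])
r=least_squares(f,[.53,0,1.6],loss="soft_l1");p=r.x
print(p,f(p).reshape(-1,2).round(1).tolist())
for d in(T,S):
    c=least_squares(lambda p:np.concatenate([proj(dd,W(p,X))-np.array(q) for dd,q,X in D if dd is d]),p).x;print(c)
R=np.array([[np.cos(p[2]),np.sin(p[2])],[-np.sin(p[2]),np.cos(p[2])]])
def loc(X): return R@(X[:2]-p[:2])
lt,ls=tz(697,206),sz(111,350)
x,e=tri([T,S],[lt,ls]);print("lid",x,e,onz(T,lt,.08),onz(S,ls,.08),"loc",loc(x))
x,e=tri([T,S],[tz(468,44),sz(376,376)]);print("pegtop",x,e,loc(x)); 
h=W(p,(.02,-.105,.056));print("hinge",h)
l=loc(x)-np.array([.02,-.105]);print("keeper len",np.hypot(*l),"ang",np.arctan2(l[1],-l[0]))
print("foot",W(p,(-.13,0,0)))
# pad: front face top corners, z=.082
for u in [(106,173),(110,298),(122,173),(131,298)]:
    X=onz(T,tz(*u),.082);print("pad",X,loc(X))
```

```text
[0.5302184  0.00197243 1.65723331] [[-1.2, -2.1], [-0.7, 0.2], [-1.0, -0.3], [0.6, 0.3], [0.6, -0.2], [-1.1, 0.1], [-0.5, -0.2], [-1.5, 0.7], [-0.8, 0.7], [-0.3, -0.6], [-0.3, 0.3], [-0.7, -1.2], [-0.8, -1.3], [-0.4, 0.6], [0.4, -1.7], [-0.4, -1.6]]
[5.29264334e-01 9.00256761e-04 1.66022087e+00]
[0.53133419 0.00286407 1.65478069]
lid [ 0.5447167  -0.24912508  0.0724056 ] [np.float64(1.3928553786132785), np.float64(1.3928553786132105)] [ 0.54346769 -0.24768044  0.08      ] [ 0.54995758 -0.24734041  0.08      ] loc [-0.25141171  0.00723292]
pegtop [ 0.65657055 -0.07658301  0.10015106] [np.float64(0.7083079033700549), np.float64(0.7083079033700835)] [-0.08917007 -0.11909879]
hinge [0.63309981 0.03096235 0.056     ]
keeper len 0.11007670289568751 ang -0.12843429890351737
foot [ 0.54144122 -0.12754223  0.        ]
pad [0.55925552 0.18373907 0.082     ] [ 0.17858129 -0.04462052]
pad [0.4694651  0.17662213 0.082     ] [0.17924246 0.04544909]
pad [0.55947763 0.17214966 0.082     ] [ 0.16701597 -0.04384129]
pad [0.46972597 0.16166816 0.082     ] [0.16432181 0.04648016]
```

```bash
cat >> h.py <<'E'
from scipy.spatial.transform import Rotation as Rn
P=np.array([0.5302,0.002,1.657])
u=np.array([np.cos(P[2]),np.sin(P[2]),0]);L=np.array([-u[1],u[0],0]);Z=np.array([0,0,1.])
O=np.array([P[0],P[1],0])
def Wd(a,b,z): return O+u*a+L*b+Z*z
def lc(X): X=np.array(X)-O; return np.array([X@u,X@L,X[2]])
def st():
    o=bot.get_obs();R=Rn.from_quat(o["tool_rot"]);X=R.as_matrix()
    print("t",round(o["clock"],2),"loc",(lc(o["eef_pos"])*1000).round(1),"F loc",np.round([np.dot(o["ft_force"],k) for k in(u,L,Z)],2),"grip",round(o["grip_width"],4))
    S_=np.array([u,L,Z]); print("axes in stand frame (cols x,y,z)\n",(S_@X).round(3)); return o,R
def togo(pos,Rt):
    o,R=st(); rv=(R.inv()*Rt).as_rotvec(degrees=True)
    d=R.as_matrix().T@(np.array(pos)-o["eef_pos"])*1000; d2=Rt.as_matrix().T@(np.array(pos)-o["eef_pos"])*1000
    print("turn",rv.round(1),"shift(now axes)",d.round(1),"shift(after turn)",d2.round(1))
def push(th,sgn=1):
    t=np.radians(th); y=u*np.sin(t)-Z*np.cos(t); x=-L*sgn; return Rn.from_matrix(np.array([x,y,np.cross(x,y)]).T)
E
python3 - <<'E'
from h import *
for s in(1,-1): togo(Wd(-.34,.005,.15),push(30,s))
E
```

```text
t 2.8 loc [-450.5  452.4  231.3] F loc [-0.01  0.47  0.99] grip 0.0852
axes in stand frame (cols x,y,z)
 [[-0.988 -0.     0.152]
 [-0.152 -0.    -0.988]
 [ 0.    -1.     0.   ]]
turn [ 24.8 -79.3  21.2] shift(now axes) [-41.2  81.3 459. ] shift(after turn) [447.4 125.7  55.1]
t 2.8 loc [-450.5  452.4  231.3] F loc [-0.01  0.47  0.99] grip 0.0852
axes in stand frame (cols x,y,z)
 [[-0.988 -0.     0.152]
 [-0.152 -0.    -0.988]
 [ 0.    -1.     0.   ]]
turn [-22.1  96.2  25.8] shift(now axes) [-41.2  81.3 459. ] shift(after turn) [-447.4  125.7  -55.1]
```

```bash
python3 -m inch '0 0 0 -5 8 57 0.3; 0 0 0 -5 8 57 0.3; 0 0 0 -5 8 57 0.3; 0 0 0 -5 8 57 0.3; 0 0 0 -5 8 57 0.3; 0 0 0 -5 8 57 0.3; 0 0 0 -5 8 57 0.3; 0 0 0 -5 8 57 0.3'; python3 -m inch '2.75 -8.8 2.35 0 0 0 0.3;2.75 -8.8 2.35 0 0 0 0.3;2.75 -8.8 2.35 0 0 0 0.3;2.75 -8.8 2.35 0 0 0 0.3;2.75 -8.8 2.35 0 0 0 0.3;2.75 -8.8 2.35 0 0 0 0.3;2.75 -8.8 2.35 0 0 0 0.3;2.75 -8.8 2.35 0 0 0 0.3;2.75 -8.8 2.35 0 0 0 0.3;0 0 0 0 0 0 0.3'
python3 - <<'E'
from h import *
togo(Wd(-.34,.005,.08),push(30))
E
```

```text
clock: 3.8
eef_pos: [0.5536, -0.3384, 0.167]
tool_rot: [0.556, -0.437, 0.437, -0.556]
ft_force: [0.5, -0.9, 0.6]
grip_width: 0.0595
clock: 5.05
eef_pos: [0.5519, -0.3396, 0.1644]
tool_rot: [-0.499, -0.02, 0.037, 0.865]
ft_force: [-0.2, 0.1, -0.2]
grip_width: 0.0596
t 5.05 loc [-342.2    7.8  164.4] F loc [ 0.15  0.15 -0.19] grip 0.0596
axes in stand frame (cols x,y,z)
 [[-0.003  0.501  0.866]
 [-1.     0.001 -0.004]
 [-0.003 -0.866  0.501]]
turn [-0.1 -0.2 -0. ] shift(now axes) [  3.   74.1 -40.4] shift(after turn) [  2.8  74.2 -40.3]
```

Run:
```python
from h import *
import cv2
d=bot.camera("wrist"); cv2.imwrite("pics/w1.png",d["color"])
print(bot.look_for("tub","wrist")[:2], bot.spot_point("tub","wrist")[:2])
c=bot.cut_out("tub","wrist")
if c: 
    m=c[0]["region"]; e=c[0]["extent"]; print(c[0]["conf"],e)
np.save("wd.npy",d,allow_pickle=True)
for n in ("top","scene"):
    t=bot.camera(n); r=bot.spot_point("tub",n); print(n,r[:1],[lc(onz(t,r[0]["point"],0)).round(4)] if r else "")
```

```text
[{'extent': [186.9, 86.2, 320.0, 221.8], 'conf': 0.87}] [{'point': [249.2, 172.3], 'conf': 0.86}]
0.63 [188.3, 86.7, 316.2, 220.5]
top [{'point': [372.1, 209.3], 'conf': 0.86}] [array([-0.2558,  0.0036,  0.    ])]
scene [{'point': [125.6, 245.0], 'conf': 0.89}] [array([-0.2493,  0.0052,  0.    ])]
```

View pics/w1.png

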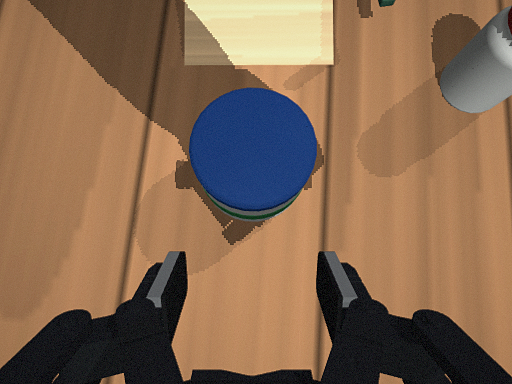

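```bash
python3 -m inch '-0.1 -0.2 0 2 33 -19 0.3; 0 0 0 0 33 -19 0.3; 0 0 0 0 33 -19 0.3; 0 0 0 0 33 -19 0.3; 0 0 0 0 0 0 0.3; 0 0 0 0 0 0 0.3'
python3 - <<'E'
from h import *
togo(Wd(-.31,.005,.012),push(30))
E
```

```text
clock: 6.2
eef_pos: [0.5548, -0.3394, 0.0168]
tool_rot: [-0.501, -0.024, 0.037, 0.864]
ft_force: [1.2, 0.6, -0.1]
grip_width: 0.0598
t 6.2 loc [-342.2    4.9   16.8] F loc [ 0.51 -1.21 -0.07] grip 0.0598
axes in stand frame (cols x,y,z)
 [[ 0.001  0.497  0.868]
 [-1.    -0.003  0.003]
 [ 0.004 -0.868  0.497]]
turn [0.2 0.2 0.2] shift(now axes) [-0.1 20.1 25.6] shift(after turn) [-0.1 20.2 25.5]
```

```bash
python3 -m inch '0 0 0 0 7 7 0.3; 0 0 0 0 5 8.7 0.3; 0 0 0 0 5 8.7 0.3; 0 0 0 0 2.5 4.3 0.3; 0 0 0 0 2.5 4.3 0.3; 0 0 0 0 2.5 4.3 0.3; 0 0 0 0 2.5 4.3 0.3; 0 0 0 0 2.5 4.3 0.3; 0 0 0 0 2.5 4.3 0.3; 0 0 0 0 2.5 4.3 0.3'
python3 - <<'E'
from h import *
togo(Wd(-.18,.003,.013),push(30))
import cv2
d=bot.camera("scene"); cv2.imwrite("pics/s2.png",cv2.resize(d["color"][150:330,50:300],None,fx=3,fy=3))
E
```

```text
clock: 7.45
eef_pos: [0.5488, -0.275, 0.0123]
tool_rot: [-0.501, -0.023, 0.037, 0.864]
ft_force: [0.7, -5.1, -0.6]
grip_width: 0.06
t 7.45 loc [-277.6    5.4   12.3] F loc [-5.15 -0.28 -0.56] grip 0.06
axes in stand frame (cols x,y,z)
 [[ 0.001  0.497  0.868]
 [-1.    -0.002  0.003]
 [ 0.003 -0.868  0.497]]
turn [0.2 0.2 0.1] shift(now axes) [ 2.5 47.9 85.1] shift(after turn) [ 2.4 48.2 84.9]
```

View pics/s2.png

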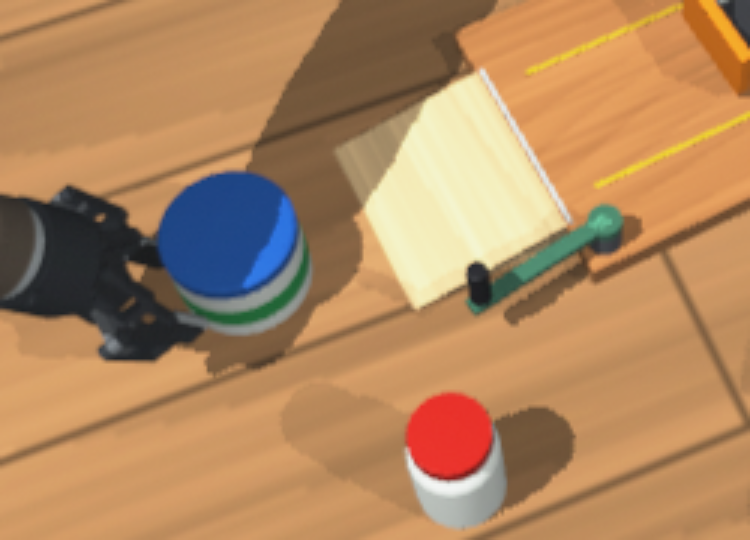

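```bash
python3 -m inch '0 0 0 0.3 4 7 0.3; 0 0 0 0.3 4 7 0.3; 0 0 0 0.3 4 7 0.3; 0 0 0 0.3 4 7 0.3; 0 0 0 0.3 4 7 0.3; 0 0 0 0.3 4 7 0.3; 0 0 0 0.3 4 7 0.3; 0 0 0 0.3 4 7 0.3; 0 0 0 0.3 4 7 0.3; 0 0 0 0.3 4 7 0.3'
python3 - <<'E'
from h import *
togo(Wd(-.13,.001,.013),push(30))
import cv2
d=bot.camera("scene"); cv2.imwrite("pics/s3.png",cv2.resize(d["color"][150:330,50:300],None,fx=3,fy=3))
E
```

```text
clock: 8.75
eef_pos: [0.5445, -0.1942, 0.0124]
tool_rot: [-0.501, -0.023, 0.037, 0.864]
ft_force: [0.8, -5.4, 0.5]
grip_width: 0.0599
t 8.75 loc [-196.7    2.6   12.4] F loc [-5.49 -0.33  0.46] grip 0.0599
axes in stand frame (cols x,y,z)
 [[ 0.002  0.497  0.868]
 [-1.    -0.002  0.003]
 [ 0.003 -0.868  0.497]]
turn [0.2 0.2 0.1] shift(now axes) [ 1.7 32.6 58.2] shift(after turn) [ 1.6 32.8 58.1]
```

View pics/s3.png

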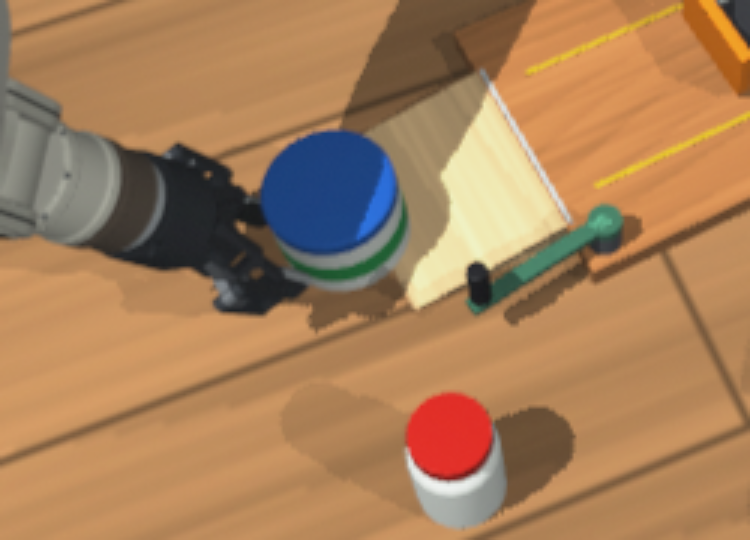

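```bash
python3 -m inch '0 0 0 0.2 4 7.2 0.3; 0 0 0 0.2 4 7.2 0.3; 0 0 0 0.2 4 7.2 0.3; 0 0 0 0.2 4 7.2 0.3; 0 0 0 0.2 4 7.2 0.3; 0 0 0 0.2 4 7.2 0.3; 0 0 0 0.2 4 7.2 0.3; 0 0 0 0.2 4 7.2 0.3'
python3 - <<'E'
from h import *
togo(Wd(-.0,.000,.035),push(30))
import cv2
d=bot.camera("scene"); cv2.imwrite("pics/s4.png",cv2.resize(d["color"][120:300,90:340],None,fx=3,fy=3))
E
```

```text
clock: 9.8
eef_pos: [0.5403, -0.1285, 0.0133]
tool_rot: [-0.501, -0.023, 0.037, 0.864]
ft_force: [-0.1, -9.1, 3.0]
grip_width: 0.0598
t 9.8 loc [-130.8    1.2   13.3] F loc [-9.06  0.84  2.98] grip 0.0598
axes in stand frame (cols x,y,z)
 [[ 0.002  0.497  0.868]
 [-1.    -0.001  0.003]
 [ 0.002 -0.868  0.497]]
turn [0.2 0.2 0.1] shift(now axes) [  1.5  46.2 124.3] shift(after turn) [  1.2  46.6 124.2]
```

View pics/s4.png

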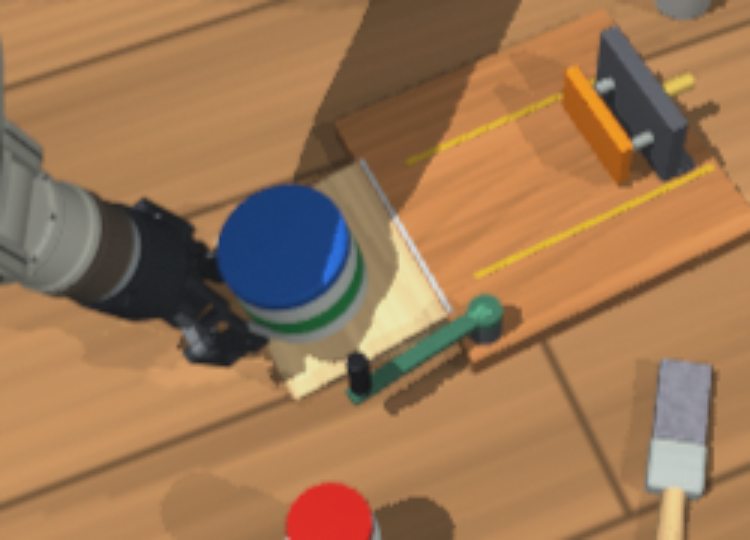

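```bash
python3 -m inch '0 0 0 0.1 2.8 7.8 0.3; 0 0 0 0.1 2.8 7.8 0.3; 0 0 0 0.1 2.8 7.8 0.3; 0 0 0 0.1 2.8 7.8 0.3; 0 0 0 0.1 2.8 7.8 0.3; 0 0 0 0.1 2.8 7.8 0.3; 0 0 0 0.1 2.8 7.8 0.3; 0 0 0 0.1 2.8 7.8 0.3; 0 0 0 0.1 2.8 7.8 0.3'
python3 - <<'E'
from h import *
togo(Wd(-.0,.000,.036),push(30))
import cv2
d=bot.camera("scene"); cv2.imwrite("pics/s5.png",cv2.resize(d["color"][120:300,90:340],None,fx=3,fy=3))
E
```

```text
clock: 10.98
eef_pos: [0.5348, -0.055, 0.0266]
tool_rot: [-0.501, -0.023, 0.037, 0.864]
ft_force: [1.3, -6.9, 0.3]
grip_width: 0.0597
t 10.97 loc [-57.2   0.3  26.6] F loc [-6.98 -0.73  0.3 ] grip 0.0597
axes in stand frame (cols x,y,z)
 [[ 0.002  0.497  0.868]
 [-1.    -0.002  0.003]
 [ 0.003 -0.868  0.497]]
turn [0.2 0.2 0.1] shift(now axes) [ 0.4 20.3 54.3] shift(after turn) [ 0.3 20.5 54.2]
```

View pics/s5.png

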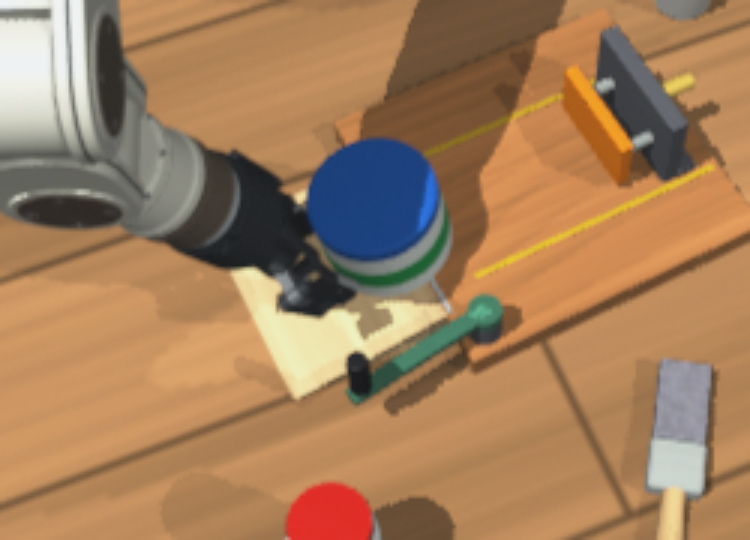

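```bash
python3 -m inch '0 0 0 0 2.9 7.7 0.3; 0 0 0 0 2.9 7.7 0.3; 0 0 0 0 2.9 7.7 0.3; 0 0 0 0 2.9 7.7 0.3; 0 0 0 0 2.9 7.7 0.3; 0 0 0 0 2.9 7.7 0.3; 0 0 0 0 2.9 7.7 0.3; 0 0 0 0 0 0 0.3'
python3 - <<'E'
from h import *
togo(Wd(.04,.000,.036),push(30))
import cv2
d=bot.camera("scene"); cv2.imwrite("pics/s6.png",cv2.resize(d["color"][110:270,140:360],None,fx=3.4,fy=3.4))
t=bot.camera("top");r=bot.spot_point("tub","top");print(r[:1]);print([lc(onz(t,q["point"],.022)).round(4) for q in r[:1]])
cv2.imwrite("pics/t6.png",cv2.resize(t["color"][140:290,140:340],None,fx=3.5,fy=3.5))
E
```

```text
clock: 12.02
eef_pos: [0.529, 0.0028, 0.0357]
tool_rot: [-0.5, -0.023, 0.038, 0.865]
ft_force: [-1.1, -0.6, 0.2]
grip_width: 0.0593
t 12.03 loc [ 0.9  1.1 35.7] F loc [-0.54  1.11  0.21] grip 0.0593
axes in stand frame (cols x,y,z)
 [[ 0.003  0.499  0.866]
 [-1.     0.     0.003]
 [ 0.002 -0.866  0.499]]
turn [ 0.   0.2 -0. ] shift(now axes) [ 1.2 19.3 34. ] shift(after turn) [ 1.1 19.3 34. ]
[{'point': [250.0, 216.0], 'conf': 0.65}]
[array([0.04  , 0.0013, 0.022 ])]
```

View pics/t6.png

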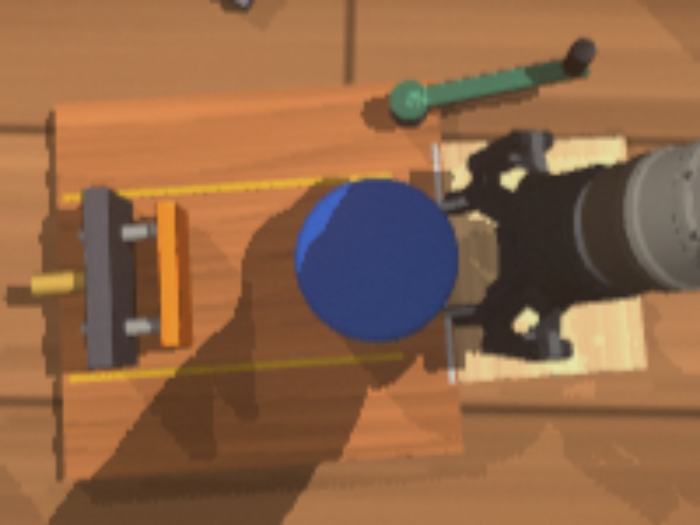

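View pics/s6.png

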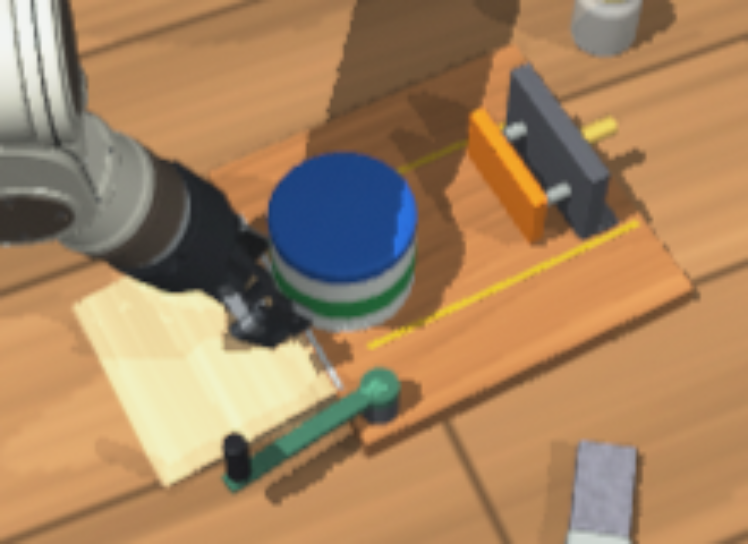

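```bash
python3 -m inch '0 0.1 0 0.2 2.5 4.3 0.3; 0 0 0 0.2 2.5 4.3 0.3; 0 0 0 0.2 2.5 4.3 0.3; 0 0 0 0.1 2.5 4.3 0.3; 0 0 0 0.1 2.5 4.3 0.3; 0 0 0 0.1 2.5 4.3 0.3; 0 0 0 0 2.5 4.3 0.3; 0 0 0 0 1.5 2.6 0.3'
python3 -c "
from h import *
st()"
python3 -m inch '0 0 0 0 1.5 2.6 0.3'
python3 -m inch '0 0 0 0 1.5 2.6 0.3'
python3 -m inch '0 0 0 0 1 1.7 0.3'
python3 -m inch '0 0 0 0 1 1.7 0.3'
python3 -c "
from h import *
st()
t=bot.camera('top');r=bot.spot_point('tub','top');print([lc(onz(t,q['point'],.022)).round(4) for q in r[:1]])
import cv2
cv2.imwrite('pics/t7.png',cv2.resize(t['color'][140:290,140:340],None,fx=3.5,fy=3.5))"
```

```text
clock: 13.18
eef_pos: [0.5275, 0.0393, 0.0355]
tool_rot: [-0.501, -0.023, 0.037, 0.864]
ft_force: [1.4, -5.6, 1.6]
grip_width: 0.0594
t 13.18 loc [37.4 -0.5 35.5] F loc [-5.73 -0.87  1.58] grip 0.0594
axes in stand frame (cols x,y,z)
 [[ 0.     0.497  0.868]
 [-1.    -0.002  0.001]
 [ 0.002 -0.868  0.497]]
clock: 13.3
eef_pos: [0.5273, 0.0421, 0.0355]
tool_rot: [-0.501, -0.023, 0.037, 0.864]
ft_force: [0.7, -4.9, 1.5]
grip_width: 0.0599
clock: 13.42
eef_pos: [0.527, 0.045, 0.0355]
tool_rot: [-0.501, -0.023, 0.037, 0.864]
ft_force: [0.3, -5.7, 1.0]
grip_width: 0.0598
clock: 13.55
eef_pos: [0.5269, 0.0471, 0.0355]
tool_rot: [-0.501, -0.023, 0.037, 0.864]
ft_force: [0.9, -5.6, 1.6]
grip_width: 0.0598
clock: 13.68
eef_pos: [0.5267, 0.0489, 0.0355]
tool_rot: [-0.501, -0.022, 0.037, 0.864]
ft_force: [0.1, -5.4, 2.4]
grip_width: 0.0598
t 13.68 loc [47.1 -0.5 35.5] F loc [-5.37  0.38  2.37] grip 0.0598
axes in stand frame (cols x,y,z)
 [[-0.     0.497  0.868]
 [-1.    -0.002  0.001]
 [ 0.002 -0.868  0.497]]
[array([ 0.0958, -0.005 ,  0.022 ])]
```

View pics/t7.png

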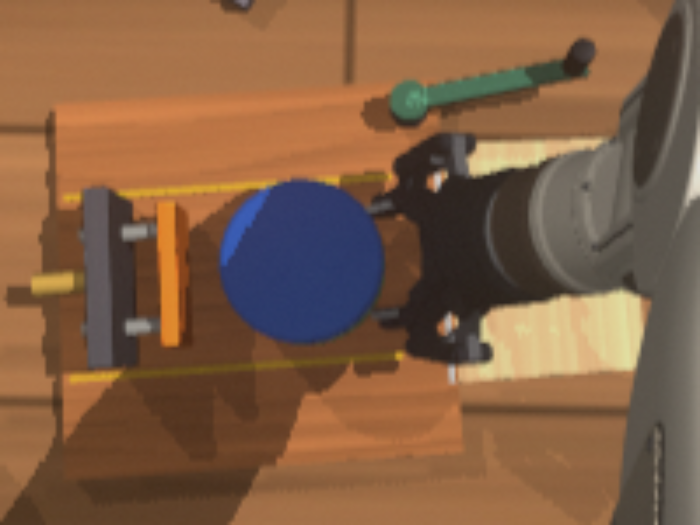

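```bash
python3 -m inch '0 0 0 0 1 1.7 0.3;0 0 0 0 1 1.7 0.3;0 0 0 0 1 1.7 0.3;0 0 0 0 1 1.7 0.3'
for i in 1; do python3 -m inch '0 0 0 0 0.5 0.87 0.3'; done
python3 -m inch '0 0 0 0 0.5 0.87 0.3'
python3 -m inch '0 0 0 0 0.5 0.87 0.3'
python3 -m inch '0 0 0 0 0.5 0.87 0.3'
python3 -c "
from h import *
st()
d=bot.camera('scene')
import cv2
cv2.imwrite('pics/s8.png',cv2.resize(d['color'][110:230,200:360],None,fx=4.5,fy=4.5))"
```

```text
clock: 14.28
eef_pos: [0.5261, 0.0566, 0.0355]
tool_rot: [-0.501, -0.023, 0.037, 0.864]
ft_force: [0.6, -6.4, 2.0]
grip_width: 0.0599
clock: 14.4
eef_pos: [0.526, 0.0577, 0.0355]
tool_rot: [-0.501, -0.023, 0.037, 0.864]
ft_force: [-0.1, -5.6, 2.4]
grip_width: 0.0596
clock: 14.52
eef_pos: [0.5259, 0.0586, 0.0355]
tool_rot: [-0.501, -0.023, 0.037, 0.864]
ft_force: [0.3, -6.1, 2.1]
grip_width: 0.0598
clock: 14.65
eef_pos: [0.5259, 0.0596, 0.0355]
tool_rot: [-0.501, -0.023, 0.037, 0.864]
ft_force: [0.4, -5.9, 2.9]
grip_width: 0.0596
clock: 14.78
eef_pos: [0.5258, 0.0606, 0.0355]
tool_rot: [-0.501, -0.023, 0.037, 0.864]
ft_force: [1.1, -6.8, 1.9]
grip_width: 0.0599
t 14.78 loc [58.8 -0.6 35.5] F loc [-6.86 -0.52  1.87] grip 0.0599
axes in stand frame (cols x,y,z)
 [[-0.     0.497  0.868]
 [-1.    -0.002  0.001]
 [ 0.002 -0.868  0.497]]
```

View pics/s8.png

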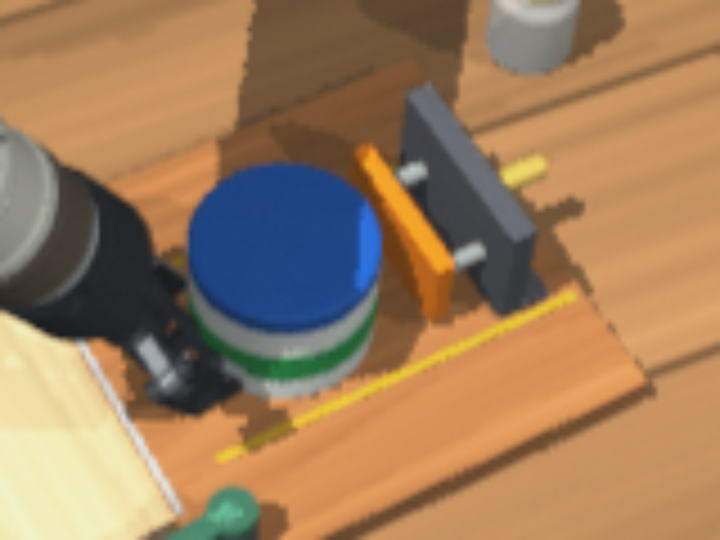

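Still a gap of some millimetres ahead of the pad; the sliding force is about 6 N.

```bash
python3 -m inch '0 0 0 0 0.5 0.87 0.3;0 0 0 0 0.5 0.87 0.3;0 0 0 0 0.5 0.87 0.3' | egrep 'eef|force'
python3 -m inch '0 0 0 0 0.5 0.87 0.3' | egrep 'eef|force'
python3 -m inch '0 0 0 0 0.5 0.87 0.3' | egrep 'eef|force'
python3 -m inch '0 0 0 0 0.5 0.87 0.3' | egrep 'eef|force'
python3 -m inch '0 0 0 0 0.5 0.87 0.3' | egrep 'eef|force'
python3 -m inch '0 0 0 0 0.5 0.87 0.3' | egrep 'eef|force'
python3 -m inch '0 0 0 0 0.5 0.87 0.3' | egrep 'eef|force'
```

```text
eef_pos: [0.5255, 0.0636, 0.0355]
ft_force: [0.7, -5.8, 2.7]
eef_pos: [0.5254, 0.0646, 0.0354]
ft_force: [0.4, -5.3, 2.8]
eef_pos: [0.5253, 0.0656, 0.0354]
ft_force: [0.6, -7.0, 2.3]
eef_pos: [0.5252, 0.0666, 0.0354]
ft_force: [0.1, -5.6, 2.7]
eef_pos: [0.5251, 0.0676, 0.0354]
ft_force: [-0.3, -7.7, 2.7]
eef_pos: [0.525, 0.0686, 0.0354]
ft_force: [0.5, -5.3, 2.2]
eef_pos: [0.525, 0.0696, 0.0354]
ft_force: [1.2, -6.3, 3.0]
```

```bash
python3 -m inch '0 0 0 0 0.5 0.87 0.3' | egrep 'eef|force'
python3 -m inch '0 0 0 0 0.5 0.87 0.3' | egrep 'eef|force'
python3 -m inch '0 0 0 0 0.5 0.87 0.3' | egrep 'eef|force'
python3 -m inch '0 0 0 0 0.5 0.87 0.3' | egrep 'eef|force'
python3 -m inch '0 0 0 0 0.5 0.87 0.3' | egrep 'eef|force'
python3 -c "
from h import *
st()
d=bot.camera('scene')
import cv2
cv2.imwrite('pics/s9.png',cv2.resize(d['color'][110:230,200:360],None,fx=4.5,fy=4.5))"
```

```text
eef_pos: [0.5249, 0.0706, 0.0355]
ft_force: [-0.1, -5.3, 2.4]
eef_pos: [0.5248, 0.0716, 0.0355]
ft_force: [0.0, -5.9, 2.2]
eef_pos: [0.5247, 0.0726, 0.0354]
ft_force: [1.8, -5.3, 2.5]
eef_pos: [0.5246, 0.0736, 0.0355]
ft_force: [0.9, -6.7, 3.4]
eef_pos: [0.5245, 0.0746, 0.0354]
ft_force: [1.1, -6.8, 2.4]
t 16.57 loc [72.8 -0.6 35.4] F loc [-6.9  -0.51  2.35] grip 0.0595
axes in stand frame (cols x,y,z)
 [[-0.     0.497  0.868]
 [-1.    -0.002  0.001]
 [ 0.002 -0.868  0.497]]
```

View pics/s9.png

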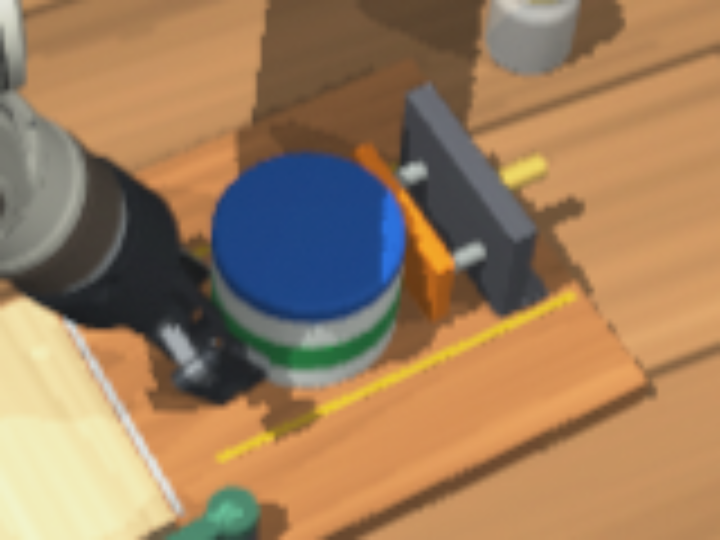

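```bash
for_=1; python3 -m inch '0 0 0 0 0.5 0.87 0.3' | egrep 'eef|force'
python3 -m inch '0 0 0 0 0.5 0.87 0.3' | egrep 'eef|force'
python3 -m inch '0 0 0 0 0.5 0.87 0.3' | egrep 'eef|force'
python3 -m inch '0 0 0 0 0.5 0.87 0.3' | egrep 'eef|force'
python3 -m inch '0 0 0 0 0.5 0.87 0.3' | egrep 'eef|force'
```

```text
eef_pos: [0.5244, 0.0755, 0.0354]
ft_force: [1.1, -6.2, 2.9]
eef_pos: [0.5243, 0.0766, 0.0355]
ft_force: [-0.5, -5.3, 2.1]
eef_pos: [0.5243, 0.077, 0.0354]
ft_force: [-0.6, -9.4, 3.5]
eef_pos: [0.5244, 0.0773, 0.0354]
ft_force: [0.6, -11.4, 5.0]
eef_pos: [0.5245, 0.0782, 0.0354]
ft_force: [0.4, -10.5, 4.5]
```

```bash
python3 -m inch '0 0 0 0 0.5 0.87 0.3' | egrep 'eef|force'
python3 -m inch '0 0 0 0 0.5 0.87 0.3' | egrep 'eef|force'
python3 -m inch '0 0 0 0 0.5 0.87 0.3' | egrep 'eef|force'
python3 -m inch '0 0 0 0 0.5 0.87 0.3' | egrep 'eef|force'
python3 -m inch '0 0 0 0 0.5 0.87 0.3' | egrep 'eef|force'
python3 -m inch '0 0 0 0 0.5 0.87 0.3' | egrep 'eef|force'
```

```text
eef_pos: [0.5244, 0.0792, 0.0354]
ft_force: [-0.1, -9.9, 3.9]
eef_pos: [0.5243, 0.0802, 0.0354]
ft_force: [-0.3, -10.7, 3.1]
eef_pos: [0.5243, 0.0812, 0.0354]
ft_force: [-0.2, -10.9, 4.2]
eef_pos: [0.5242, 0.0822, 0.0354]
ft_force: [-0.2, -11.0, 4.3]
eef_pos: [0.5241, 0.0832, 0.0354]
ft_force: [0.9, -9.8, 3.4]
eef_pos: [0.524, 0.0841, 0.0354]
ft_force: [0.2, -9.9, 3.5]
```

Pad slides at ~10.5 N total (≈6 tub + 4 pad). Now half‑mm steps, watching for the bottom.

```bash
python3 -m inch '0 0 0 0 0.25 0.43 0.3' | egrep 'eef|force'
python3 -m inch '0 0 0 0 0.25 0.43 0.3' | egrep 'eef|force'
python3 -m inch '0 0 0 0 0.25 0.43 0.3' | egrep 'eef|force'
python3 -m inch '0 0 0 0 0.25 0.43 0.3' | egrep 'eef|force'
```

```text
eef_pos: [0.5239, 0.0847, 0.0354]
ft_force: [0.1, -11.0, 4.5]
eef_pos: [0.5239, 0.0852, 0.0354]
ft_force: [0.5, -10.2, 3.6]
eef_pos: [0.5238, 0.0857, 0.0354]
ft_force: [0.2, -11.0, 4.1]
eef_pos: [0.5238, 0.0862, 0.0354]
ft_force: [0.6, -11.2, 4.9]
```

```bash
python3 -m inch '0 0 0 0 0.25 0.43 0.3' | egrep 'eef|force'
python3 -m inch '0 0 0 0 0.25 0.43 0.3' | egrep 'eef|force'
```

```text
eef_pos: [0.5238, 0.0866, 0.0354]
ft_force: [0.8, -10.1, 3.6]
eef_pos: [0.5237, 0.0871, 0.0354]
ft_force: [0.9, -10.3, 3.5]
```

```bash
python3 -m inch '0 0 0 0 0.2 0.35 0.3' | egrep 'eef|force'
python3 -m inch '0 0 0 0 0.2 0.35 0.3' | egrep 'eef|force'
python3 -m inch '0 0 0 0 0.2 0.35 0.3' | egrep 'eef|force'
```

```text
eef_pos: [0.5237, 0.0875, 0.0354]
ft_force: [0.0, -10.1, 3.5]
eef_pos: [0.5237, 0.0879, 0.0354]
ft_force: [0.6, -11.1, 3.4]
eef_pos: [0.5236, 0.0883, 0.0354]
ft_force: [0.1, -11.2, 3.8]
```

```bash
python3 -m inch '0 0 0 0 0.15 0.26 0.3' | egrep 'eef|force'
python3 -m inch '0 0 0 0 0.15 0.26 0.3' | egrep 'eef|force'
python3 -m inch '0 0 0 0 0.15 0.26 0.3' | egrep 'eef|force'
```

```text
eef_pos: [0.5236, 0.0886, 0.0354]
ft_force: [0.4, -10.2, 4.0]
eef_pos: [0.5236, 0.0889, 0.0354]
ft_force: [-0.3, -11.5, 3.1]
eef_pos: [0.5235, 0.089, 0.0353]
ft_force: [0.4, -11.9, 5.2]
```

```bash
python3 -m inch '0 0 0 0 0.15 0.26 0.3' | egrep 'eef|force'
python3 -m inch '0 0 0 0 0.15 0.26 0.3' | egrep 'eef|force'
python3 -m inch '0 0 0 0 0.15 0.26 0.3' | egrep 'eef|force'
```

```text
eef_pos: [0.5235, 0.0891, 0.0353]
ft_force: [0.5, -13.1, 5.3]
eef_pos: [0.5235, 0.0891, 0.0353]
ft_force: [-0.6, -13.9, 5.3]
eef_pos: [0.5235, 0.0891, 0.0353]
ft_force: [-1.1, -14.7, 5.8]
```

```bash
python3 -m inch '0 0 0 0 0.2 0.35 0.3' | egrep 'eef|force'
python3 -m inch '0 0 0 0 0.2 0.35 0.3' | egrep 'eef|force'
python3 -m inch '0 0 0 0 0.15 0.26 0.3;0 0 0 0 0 0 0.3' | egrep 'eef|force'
```

```text
eef_pos: [0.5236, 0.0892, 0.0353]
ft_force: [-0.9, -16.1, 6.4]
eef_pos: [0.5236, 0.0893, 0.0353]
ft_force: [-1.0, -17.7, 7.7]
eef_pos: [0.5236, 0.0893, 0.0353]
ft_force: [-0.4, -17.0, 5.7]
```

```bash
python3 -m inch '0 0 0 0 0.2 0.35 0.3;0 0 0 0 0 0 0.3' | egrep 'eef|force'
python3 -m inch '0 0 0 0 0.1 0.17 0.3;0 0 0 0 0 0 0.3;0 0 0 0 0 0 0.3' | egrep 'eef|force'
python3 -m inch '0 0 0 0 0 0 0.3;0 0 0 0 0 0 0.3' | egrep 'clock|eef|force'
python3 -c "
from h import *
st()
import cv2
d=bot.camera('scene')
cv2.imwrite('pics/s10.png',cv2.resize(d['color'][110:230,200:360],None,fx=4.5,fy=4.5))
print(bot.get_obs()['ft_force'])"
```

```text
eef_pos: [0.5236, 0.0893, 0.0353]
ft_force: [-1.0, -19.4, 6.8]
eef_pos: [0.5236, 0.0894, 0.0353]
ft_force: [-1.1, -19.1, 7.6]
clock: 21.25
eef_pos: [0.5236, 0.0893, 0.0353]
ft_force: [-1.7, -18.9, 7.7]
t 21.25 loc [87.6 -1.  35.3] F loc [-18.66   3.31   7.65] grip 0.0597
axes in stand frame (cols x,y,z)
 [[-0.003  0.491  0.871]
 [-1.    -0.004 -0.001]
 [ 0.003 -0.871  0.491]]
[ -0.63750871 -19.49850183   8.43737712]
```

View pics/s10.png

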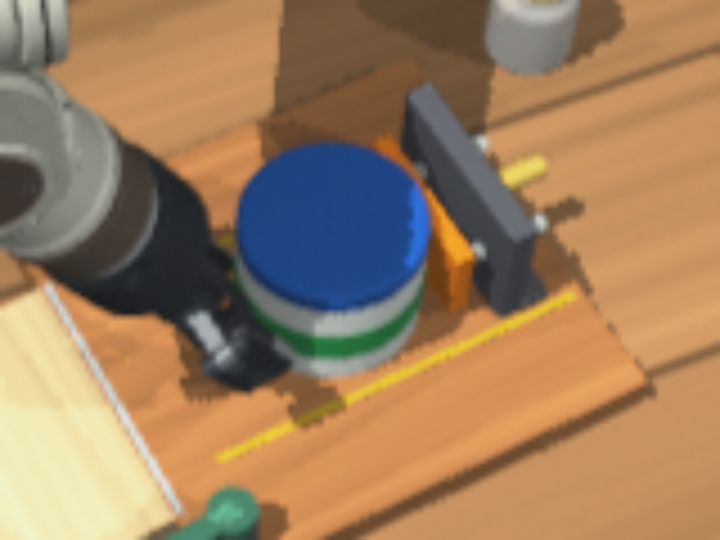

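```bash
python3 -m inch '0 0 0 0 -2.5 -4.3 0.3;0 0 0 0 -5 -8.7 0.3;0 0 0 0 -7.5 -13 0.3;0 0 0 0 -10 -17.3 0.3;0 0 0 0 -20 -10 0.3;0 0 0 0 -38 0 0.3;0 0 0 0 -45 10 0.3;0 0 0 0 -45 10 0.3;0 0 0 0 0 0 0.3'
cat >> h.py <<'E'
HG=np.array([.02,-.105])
def peg(a,r=.11): return HG+r*np.array([-np.cos(a),np.sin(a)])
def kR(a,sgn=-1):
    t=u*np.sin(a)+L*np.cos(a); x=sgn*t; y=-Z; return Rn.from_matrix(np.array([x,y,np.cross(x,y)]).T)
E
python3 - <<'E'
from h import *
import cv2
d=bot.camera("top");r=bot.spot_point("keeper_peg","top");rt=bot.spot_point("tub","top");cv2.imwrite("pics/t11.png",cv2.resize(d["color"][120:290,140:340],None,fx=3.5,fy=3.5))
s=bot.camera("scene");r2=bot.spot_point("keeper_peg","scene")
print(r[:1],r2[:1]);
if r and r2: x,e=tri([d,s],[r[0]["point"],r2[0]["point"]]);print(x,lc(x),e)
if rt: print("tub",lc(onz(d,rt[0]["point"],.022)))
p=peg(-.128);togo(Wd(p[0],p[1],.16),kR(-.128))
print(bot.get_obs()["joint_pos"].round(3))
E
```

```text
clock: 22.42
eef_pos: [0.5347, -0.0227, 0.1722]
tool_rot: [-0.501, -0.025, 0.034, 0.864]
ft_force: [0.4, -0.2, -0.1]
grip_width: 0.0597
[{'point': [304.6, 157.0], 'conf': 0.8}] [{'point': [210.4, 241.8], 'conf': 0.97}]
[ 0.65480119 -0.07567493  0.08424253] [-0.08811428 -0.11745095  0.08424253] [np.float64(1.6858228821513537), np.float64(1.6858228821512622)]
tub [ 0.13404658 -0.00248677  0.022     ]
t 22.68 loc [-22.5   0.9 167.1] F loc [ 0.97  0.18 -1.1 ] grip 0.0596
axes in stand frame (cols x,y,z)
 [[ 0.001  0.499  0.867]
 [-1.     0.002 -0.   ]
 [-0.002 -0.867  0.499]]
turn [-29.9  -7.2   1.8] shift(now axes) [119.9 -27.3 -61.3] shift(after turn) [110.5   7.1 -81.4]
[-0.305  0.486  0.079  1.381  0.479  1.126]
```

View pics/t11.png

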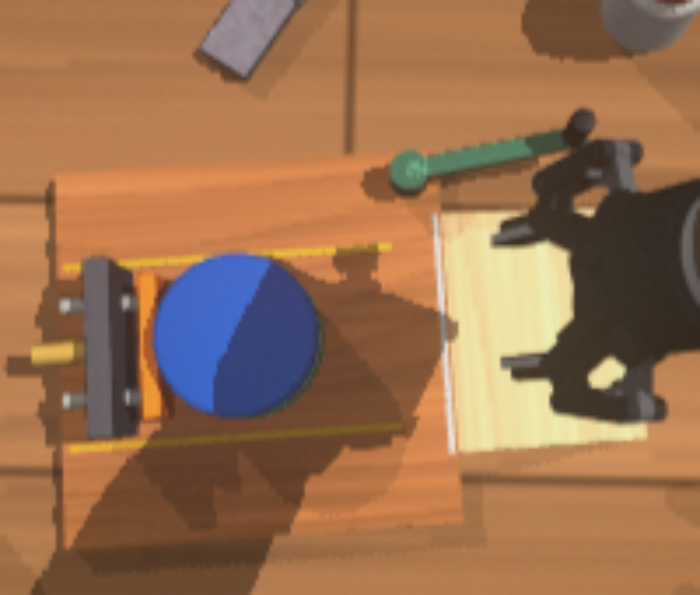

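```bash
python3 -m inch '-10 0 0 0 0 0 0.3;-10 0 0 0 0 0 0.3;-10 0 0 0 0 0 0.3;0 -10.4 0 0 0 0 0.4;0 -10.4 0 0 0 0 0.5;0 -10.4 0 0 0 0 0.6;0 -10.4 0 0 0 0 0.6;0 -10.4 0 0 0 0 0.6;0 -10.4 0 0 0 0 0.6;0 -10.4 0 0 0 0 0.6;0 -10.4 0 0 0 0 0.6;0 -10.4 0 0 0 0 0.6'
python3 -m inch '0 -10.4 0 0 0 0 0.6;0 -10.4 0 0 0 0 0.6;0 -10.4 0 0 0 0 0.6;0 -10.4 0 0 0 0 0.6;0 -10.4 0 0 0 0 0.6;0 -10.4 0 0 0 0 0.6;0 -10.4 0 0 0 0 0.6;0 -10.4 0 0 0 0 0.6;0 -10.4 0 0 0 0 0.6;0 0 0 0 0 0 0.6'
python3 - <<'E'
from h import *
p=peg(-.128);togo(Wd(p[0],p[1],.14),kR(-.128,1))
print(bot.get_obs()["joint_pos"].round(3))
E
```

```text
clock: 24.18
eef_pos: [0.5312, -0.0205, 0.1671]
tool_rot: [-0.46, -0.537, 0.538, 0.459]
ft_force: [0.5, -0.3, 0.1]
grip_width: 0.0344
clock: 25.42
eef_pos: [0.5314, -0.0206, 0.1673]
tool_rot: [0.075, -0.702, 0.704, -0.074]
ft_force: [-1.6, -0.6, 0.5]
grip_width: 0.0344
t 25.43 loc [-22.6   0.8 167.3] F loc [-0.41  1.65  0.51] grip 0.0344
axes in stand frame (cols x,y,z)
 [[-0.124 -0.002 -0.992]
 [ 0.992  0.001 -0.124]
 [ 0.001 -1.     0.002]]
turn [-0.1 -0.2  0.1] shift(now axes) [-110.7   27.3   80.8] shift(after turn) [-110.3   27.3   81.2]
[-0.038  0.339 -0.029  1.203 -0.002 -1.819]
```

```bash
python3 -m inch '0 0 0 -28 0 20 0.6;0 0 0 -28 0 20 0.6;0 0 0 -28 0 20 0.6;0 0 0 -27 0 21 0.6;0 0 0 0 10 0 0.6;0 0 0 0 0 0 0.6'
python3 - <<'E'
from h import *
p=peg(-.128);togo(Wd(p[0],p[1],.068),kR(-.128,1))
import cv2
d=bot.camera("wrist");cv2.imwrite("pics/w12.png",d["color"]);print(bot.spot_point("keeper_peg","wrist")[:1], proj(d,Wd(p[0],p[1],.101)))
s=bot.camera("scene");cv2.imwrite("pics/s12.png",cv2.resize(s["color"][130:330,110:310],None,fx=3,fy=3))
E
```

```text
clock: 26.18
eef_pos: [0.656, -0.0764, 0.1566]
tool_rot: [0.076, -0.703, 0.704, -0.073]
ft_force: [0.6, -0.1, -0.0]
grip_width: 0.0345
t 26.18 loc [ -88.9 -118.6  156.6] F loc [-0.12 -0.56 -0.01] grip 0.0345
axes in stand frame (cols x,y,z)
 [[-0.124 -0.001 -0.992]
 [ 0.992  0.003 -0.124]
 [ 0.004 -1.     0.001]]
turn [-0.1 -0.2  0.2] shift(now axes) [-0.7 88.6  0.1] shift(after turn) [-0.4 88.6  0.2]
[{'point': [247.8, 206.5], 'conf': 0.67}] [249.96789559 217.22805111]
```

View pics/w12.png

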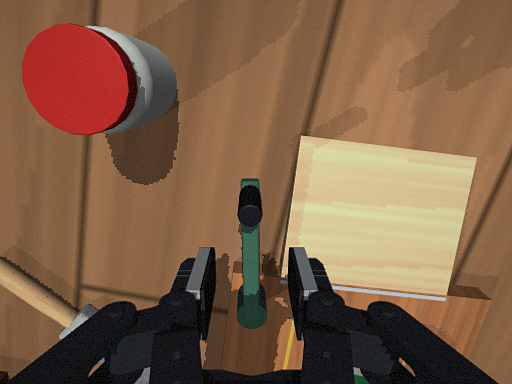

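View pics/s12.png

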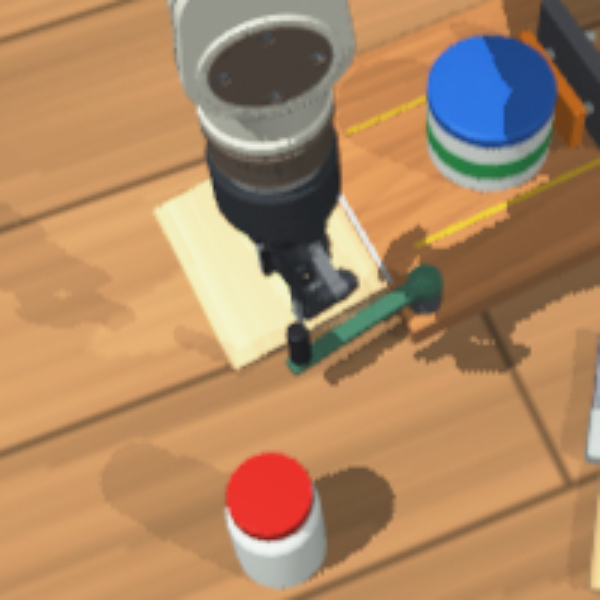

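```bash
python3 -m inch '0 0 0 -0.5 30 0 0.6;0 0 0 0 30 0 0.6;0 0 0 0 25 0 0.6;0 0 0 0 0 0 0.7;0 0 0 0 0 0 0.7'
python3 - <<'E'
from h import *
p=peg(-.128);togo(Wd(p[0],p[1],.07),kR(-.128,1))
E
```

```text
clock: 26.95
eef_pos: [0.6591, -0.0769, 0.0757]
tool_rot: [0.074, -0.702, 0.704, -0.076]
ft_force: [0.3, 0.7, 1.4]
grip_width: 0.0256
t 26.95 loc [ -89.7 -121.7   75.7] F loc [ 0.64 -0.35  1.44] grip 0.0256
axes in stand frame (cols x,y,z)
 [[-0.126 -0.003 -0.992]
 [ 0.992 -0.004 -0.126]
 [-0.003 -1.     0.003]]
turn [-0.2 -0.1 -0.2] shift(now axes) [ 2.5  5.7 -0.9] shift(after turn) [ 2.5  5.7 -0.9]
```

```bash
python3 -m inch '0 6 0 11.5 1 -0.6 0.7;0 6 0 11.5 1 -0.6 0.7;0 6 0 11.5 0 -0.6 0.7;0 6 0 11.5 0 -0.6 0.7'
cat >> h.py <<'E'
def arc():
    o,R=st(); l=lc(o["eef_pos"])[:2]-HG; a=np.arctan2(l[1],-l[0]); x=R.as_matrix()[:,0]; ta=np.arctan2(x@u,x@L)
    print("tcp ang",a.round(3),"r",np.hypot(*l).round(4),"tool ang",ta.round(3)); return a
E
python3 - <<'E'
from h import *
a=arc()
E
```

```text
clock: 27.45
eef_pos: [0.6146, -0.0778, 0.0747]
tool_rot: [-0.077, -0.702, 0.704, 0.072]
ft_force: [-0.2, -1.7, 0.7]
grip_width: 0.0258
t 27.45 loc [-86.8 -77.2  74.7] F loc [-1.7   0.32  0.71] grip 0.0258
axes in stand frame (cols x,y,z)
 [[ 0.293 -0.005 -0.956]
 [ 0.956 -0.007  0.293]
 [-0.008 -1.     0.002]]
tcp ang 0.255 r 0.1104 tool ang 0.297
```

```bash
python3 -m inch '0 6 0 11.5 1 -0.6 0.7;0 6 0 11.5 1 -0.6 0.7;0 6 0 11.5 0 -0.6 0.7;0 6 0 11.5 0 -0.6 0.7;0 6 0 11.5 0 -0.6 0.7;0 6 0 11.5 0 -0.6 0.7'
python3 - <<'E'
from h import *
a=arc()
import cv2
s=bot.camera("scene");cv2.imwrite("pics/s13.png",cv2.resize(s["color"][110:290,130:350],None,fx=3,fy=3))
E
```

```text
clock: 28.2
eef_pos: [0.5554, -0.0438, 0.0724]
tool_rot: [-0.291, -0.645, 0.646, 0.285]
ft_force: [0.3, -1.7, 1.1]
grip_width: 0.0255
t 28.2 loc [-47.8 -21.2  72.4] F loc [-1.7  -0.18  1.09] grip 0.0255
axes in stand frame (cols x,y,z)
 [[ 0.799 -0.005 -0.601]
 [ 0.601 -0.007  0.799]
 [-0.008 -1.    -0.002]]
tcp ang 0.89 r 0.1078 tool ang 0.926
```

View pics/s13.png

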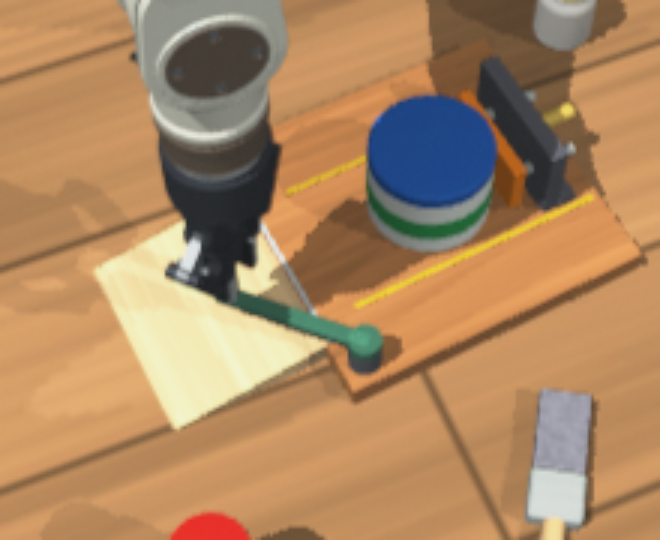

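```bash
python3 -m inch '0 6 0 11.5 0 -0.2 0.7;0 6 0 11.5 0 -0.2 0.7;0 6 0 11.5 0 -0.2 0.7;0 6 0 11.5 0 -0.3 0.7;0 6 0 11.5 0 -0.3 0.7;0 0 0 0 0 0 0.7'
python3 - <<'E'
from h import *
a=arc()
import cv2
t=bot.camera("top");cv2.imwrite("pics/t14.png",cv2.resize(t["color"][130:290,140:340],None,fx=3.5,fy=3.5))
E
```

```text
clock: 29.0
eef_pos: [0.5274, 0.0069, 0.0712]
tool_rot: [0.445, 0.551, -0.55, -0.442]
ft_force: [0.4, -0.1, -1.0]
grip_width: 0.0258
t 29.0 loc [ 5.1  2.3 71.2] F loc [-0.17 -0.44 -1.  ] grip 0.0258
axes in stand frame (cols x,y,z)
 [[ 0.992 -0.003 -0.129]
 [ 0.129 -0.005  0.992]
 [-0.003 -1.    -0.004]]
tcp ang 1.433 r 0.1083 tool ang 1.442
```

View pics/t14.png

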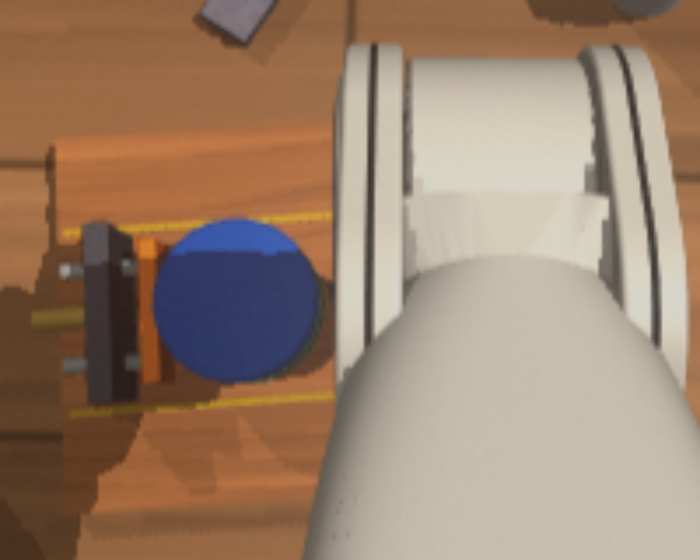

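```bash
python3 -m inch '0 2.5 0 7 0 0.3 0.7;0 2.5 0 7 0 0.3 0.7;0 2.5 0 3 0 0.3 0.7;0 0 0 0 0 0 0.7'
python3 -m inch '0 0 0 2 0 0 0.7;0 0 0 0 0 0 0.7'
python3 - <<'E'
from h import *
a=arc()
E
```

```text
clock: 29.55
eef_pos: [0.5229, 0.0228, 0.0701]
tool_rot: [0.48, 0.52, -0.52, -0.478]
ft_force: [0.9, -0.1, -0.7]
grip_width: 0.0252
clock: 29.8
eef_pos: [0.5224, 0.0247, 0.0697]
tool_rot: [-0.48, -0.52, 0.52, 0.478]
ft_force: [0.6, -0.8, 1.5]
grip_width: 0.0257
t 29.8 loc [23.3  5.8 69.7] F loc [-0.87 -0.5   1.49] grip 0.0257
axes in stand frame (cols x,y,z)
 [[ 1.    -0.003  0.005]
 [-0.005 -0.002  1.   ]
 [-0.003 -1.    -0.002]]
tcp ang 1.601 r 0.1108 tool ang 1.575
```

```bash
python3 -m inch '0 0 0 -4 0 0 0.7;0 0 0 0 0 0 0.7;0 0 0 0 -15 0 0.7;0 0 0 0 -30 0 0.7;0 0 0 0 -50 0 0.7;0 0 0 -30 -40 -20 0.7;0 0 0 -50 0 0 0.7;0 0 0 -50 0 0 0.7;0 0 0 -50 0 0 0.7;0 0 0 -30 0 0 0.7;0 0 0 0 0 0 0.7'
python3 - <<'E'
from h import *
import cv2
st()
t=bot.camera("top");r=bot.spot_point("keeper_peg","top");rt=bot.spot_point("tub","top");rh=bot.spot_point("keeper_hinge","top")
s=bot.camera("scene");r2=bot.spot_point("keeper_peg","scene");q=bot.spot_point("tub","scene")
print(r[:1],r2[:1],rt[:1],q[:1],rh[:1])
if r and r2:
    x,e=tri([t,s],[r[0]["point"],r2[0]["point"]]);l=lc(x);print("peg",l,e,"ang",np.arctan2(l[1]-HG[1],HG[0]-l[0]))
if r and rh:
    a=lc(onz(t,r[0]["point"],.082));b=lc(onz(t,rh[0]["point"],.056));print("ang top",np.arctan2(a[1]-b[1],b[0]-a[0]))
for d,g in((t,rt),(s,q)):
    if g: print("tub",lc(onz(d,g[0]["point"],.022)))
cv2.imwrite("pics/t15.png",cv2.resize(t["color"][130:290,140:340],None,fx=3.5,fy=3.5))
cv2.imwrite("pics/s15.png",cv2.resize(s["color"][80:340,150:370],None,fx=2.3,fy=2.3))
E
```

```text
clock: 31.18
eef_pos: [0.5592, -0.1885, 0.2059]
tool_rot: [-0.482, -0.519, 0.519, 0.479]
ft_force: [-0.3, 0.9, 0.4]
grip_width: 0.0257
t 31.18 loc [-192.3  -12.5  205.9] F loc [0.91 0.27 0.37] grip 0.0257
axes in stand frame (cols x,y,z)
 [[ 1.    -0.003  0.009]
 [-0.009 -0.002  1.   ]
 [-0.003 -1.    -0.002]]
[{'point': [260.5, 215.5], 'conf': 0.7}] [{'point': [227.8, 178.7], 'conf': 0.8}] [{'point': [212.2, 216.2], 'conf': 0.66}] [{'point': [274.4, 172.6], 'conf': 0.83}] [{'point': [255.4, 166.0], 'conf': 0.59}]
peg [0.01729788 0.00627921 0.08575068] [np.float64(0.05619135772858426), np.float64(0.05619135772851748)] ang 1.5465187216001057
ang top 1.5449886730873885
tub [ 0.12812998 -0.0041893   0.022     ]
tub [0.14322726 0.00697577 0.022     ]
```

View pics/t15.png

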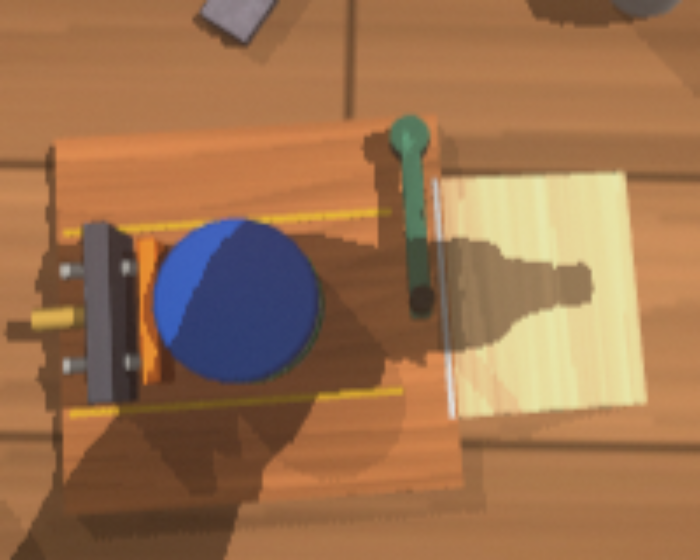

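View pics/s15.png

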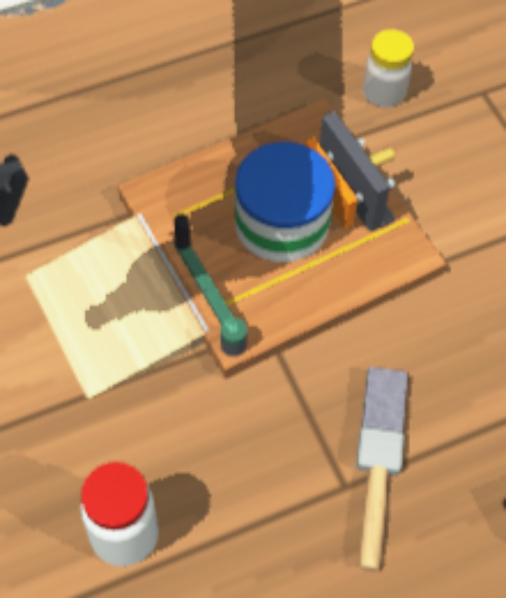

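```bash
python3 -c "
from workcell import bot
print(bot.job_done(), bot.get_obs()['clock'])"
```

```text
the job is handed in; nothing more can be done
the job is handed in; nothing more can be done
```

I pushed the tub up the ramp and against the pad, bedded it, backed off, swung the keeper across behind it and let go. The job was handed in at about 32 s on the robot's clock. No verdict was reported.

- **Pad:** it took about 12 mm of travel after first contact, then the force rose with almost no further movement, so I take it as fully home. I held about 19 N at the wrist for about 0.6 s. Of that, 5 to 6 N was the tub's sliding friction, leaving an estimated 13 to 14 N on the pad. The pad load is inferred rather than measured. The highest wrist reading was 19.5 N along world y, which is within 5° of the push direction, so the pad should have stayed under 20 N.
- **Keeper:** it stands at about 1.545 rad, from both the two-camera fix and the top view alone.
- **Tub:** it stands upright against the home pad, between the yellow lines.
- **Released:** the gripper is clear of everything. The jars and the brush look untouched in the last pictures, though I didn't re-measure their positions.

One check disagreed. The tub's position along the deck came out as 128 mm from the top camera and 143 mm from the scene camera, and sideways as -4 and +7 mm. The first spread is larger than the calibration error. The fingertip position at the end implies about 137 mm. All of these are inside the required limits.

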